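Seat the juicer's large reamer on its taper drive

ROBOT

A 7-joint arm with a two-finger parallel gripper is mounted at the origin on a cart in front of the work surface, level with it; the furniture and walls round the work are solid. World frame = base frame: x ahead of the robot, y to its left, z up, the work surface at z = 0. Lengths are in m, angles in rad, forces in N, time in s.
With the tool pointing down it reaches from about 0.4 to 0.875 m from the base axis. Payload 19.3 kg.
Tool frame: the origin (TCP) lies on the centre line of the jaws, within the pads' length; the fingertips stand 14 mm ahead of it and the grasp point (between the pads) lies 5 mm behind it; x points along the fingers, y is the direction in which the jaws open and shut, and the axes are right-handed (so a half turn about x gives the same grasp; the last joint's range is limited). The gripper opens to 85 mm and grips with 20 to 120 N. Pads are 22 mm wide; open, the fingers measure 114 mm over their backs; the gripper's body (76 mm by 85 mm) begins 54 mm behind the grasp point. The pads swing forward as they close: fully open they stand 13 mm farther back than shut.
Start: joints at [-1.225, 0.521, -0.036, 1.599, 0.021, 1.021, -0.113], TCP at [0.252, 0.572, 0.245] pointing down, gripper open.
Joint ranges: [-2.91, 2.91], [-0.3, 2.13], [-1.5, 1.42], [0.17, 2.43], [-1.26, 4.41], [0.16, 1.93], [-2.52, 2.52]. Speed limits (rad/s): [1.89, 1.89, 2.39, 2.39, 3.01, 3.01, 3.01].

INTERFACE

Orientations are given as [roll, pitch, yaw] about the fixed x, y, z axes, in that order (R = Rz(yaw) Ry(pitch) Rx(roll)).
In Python, from workcell import monitor, optics, bot gives the robot as it stands.
- The arm moves only by the tool arm_command, never from a script. Its arguments are lists of equal length, an entry for each row: "delta_pos": the shift along the tool's x, y, z as a fraction of full scale, a list of three; "rotation": the turn, a rotation vector about the tool's x, y, z as a fraction of full scale, a list of three. In form: {"delta_pos": [[dx, dy, dz], ...], "rotation": [[wx, wy, wz], ...]}. A call has 1 to 10 rows; each row shifts and turns the pose as measured when the row begins, along the tool's axes as they then stand; what a row does not reach is not made up. Full scale, the value 1, is 30 mm for a shift and 6 degrees for a turn. A row lasts 1/10 s, in which the tool goes at most 50 mm and 8.59 degrees, less where a joint would pass 70% of its speed; a pose out of reach is approached as far as the arm can. A call with a number of a shift or a turn outside -1 to 1 is refused whole. A call with a gripper value outside its range is refused whole. "gripper" is the closure, from -1 (fully open) to 1 (shut), so that 0 is half open, set as the call begins (left out, the last holds). The fingers move at their own pace and stop on an object; "grip_force" is the grip in N (left out, the last holds). Time passes only in rows, so rows that do not move let the fingers close. It gives the time, the measured TCP pose, the force and the opening at its end, in the units of the state.
- monitor.observe(): the state, without advancing time (a new reading comes with each control period).
- optics.grab_frame(name): name is "scene" or "side" or "wrist"; returns the picture (480x640x3 uint8, red, green, blue); there is no depth.
- optics.camera_params(name): a dict with "fx", "fy", "cx", "cy" (pixels), "origin" and "rotation" of the camera in the world. Camera axes: x right, y down, z forward; pixel columns grow to the right and rows downward; lengths in m; the calibration is good to about 2 mm. A picture is of the moment at which its call begins: read the wrist's pose just before it. camera_params takes no time and is no camera call; for the wrist camera it gives the pose at the moment of the call.
- bot.job_done(): hands the job in, once; it reports no verdict.
The state is a dict: "clock": time; "qpos": joint angles; "qd": joint speeds; "joint_efforts": joint torques, N m; "position": TCP position; "tool_rot": TCP orientation; "force": force on the tool from outside, world axes, zero at the start; "moment": the same for the moment, N m; "grip_width": finger opening in m.
Only numpy, scipy, OpenCV 4.12 (cv2) and the standard library are available. Lean on these libraries where they do the work, as an engineer would, in place of code of your own. Each camera call takes 0.05 s, during which the arm holds its last target. There are 200 camera calls.

TASK

Fit the larger of the two citrus reamers to the juicer: take it from the wooden block, set its tapered shank in the drive socket on the juicer's nose and let go, then tap it down gently from above until it will go no further and is locked. Leave the smaller reamer in the block and everything else where it is, and do not hammer or force the drive.

Things in the scene. Friction and masses are not known exactly. Their poses are not given: they have to be found in the camera images.
- juicer: citrus juicer motor base, fixed to the table, grey housing 170 (x) x 130 (y) mm with its top 60 mm above the table, and on it a round metal nose 66 mm across that ends in a flat face 85 mm above the table. Origin: centre of its underside; z up, the switch is on its -x side
- seat_face (a point): centre of the nose's flat top face (a ring 37 mm inside, 66 mm outside diameter), fixed to the juicer, on the drive's axis. The reamer's flange does not reach it: locked, the flange's underside is 2 to 16 mm above it. Pushing the reamer down with more than about 30 N (22 N on the lock pin, the sleeve's friction taking the rest) damages the drive
- socket_mouth (a point): centre of the top rim of the steel drive sleeve in the nose, 31 mm outside diameter, with a tapered hole 22 mm wide at the mouth and 16 mm at 34 mm depth. At the start the rim stands 20 mm above the nose's face. The sleeve slides down with the shank; friction alone holds it: about 8 N downward to move it, and 1.5 N more for every 10 mm/s of speed; it stays where it is pushed
- large_reamer: larger citrus reamer, round about z: white ribbed dome, flange, steel tapered shank below. Origin: centre of the flange's underside, z up. Flange 54 mm wide, 5 mm thick; above it a cylinder 48 mm wide from 5 to 38 mm above the origin (grip here). Shank 34 mm long, 22.5 mm thick at the flange, 17 near its end, 13 at the tip. 110 to 225 g. At first in a hole of the block, flange on the block
- reamer_top (a point): centre of the large reamer's flat top, 22 mm across, 60 mm above its origin. Set in the sleeve without pressing, the reamer's flange stands about 3 mm above the sleeve's rim
- small_reamer: smaller reamer, of the same kind: cylinder 34 mm in diameter above a flange of 54 mm, 50 mm high above the flange's underside (its origin). Stays in the block
- rack: wooden block 85 (x) x 185 (y) x 45 mm high, fixed to the table, with two holes 26 mm wide, 40 mm deep at y = -48 and +48 mm of its frame, in which the reamers stand. Origin: centre of its underside
- nozzle: piping nozzle standing on its wide end, 29 mm wide, 50 mm high, bystander, origin under its centre
- timer: round kitchen timer 64 mm wide, 44 mm high, bystander, origin under its centre
- lock_pin (a joint): how far the lock pin deep in the bore, out of sight, is pressed in by the shank's tip, in m: 0 at the start, 0.004 at its hard stop = locked; it needs about 3 N on top of the sleeve's friction and stays where it is pushed. Its height in the bore differs from one drive to the next: the reamer must be driven 7 to 21 mm from where it first rests, and the stop has to be felt
Things that resemble listed ones, but are neither listed nor needed, are in the scene too. What is shaped like the large_reamer but green or purple is not meant. Leave any turquoise look-alike of the small_reamer alone.

How it is judged:
By the outcome, as a careful person would: the job done as asked, in the order asked, and still so for the second after the job is handed in, with the robot touching nothing.
It also fails if it takes over 48 s, if anything falls off the work surface, if the arm or the gripper's body presses on something with over 40 N, if the wrist force passes 120 N, or if a joint passes its speed limit or range.

## Working session

There is one attempt and no reset: what is moved stays moved. The work goes in short steps, Python scripts to look and compute and a tool call to move; the robot and the scene stay as the last step left them, time stands still between calls to the robot, and variables do not carry over. Pictures are saved under pics/ and viewed, about 8 in all and at most 12, crops included, and the job is handed in when it is done.

Besides the shell and the picture viewer there is one more tool, called after "Request:" by a JSON object that holds its "api" and its "payload". arm_command: Moves the arm, as the interface text tells. Its arguments: {"type":"object","properties":{"delta_pos":{"type":"array","items":{"type":"array","items":{"type":"number"}}},"rotation":{"type":"array","items":{"type":"array","items":{"type":"number"}}},"gripper":{"type":"number"},"grip_force":{"type":"number"}},"required":["delta_pos","rotation"]}

```bash
mkdir -p pics; ls; python3 - <<'E'
from workcell import monitor, optics, bot
import cv2,numpy as np
print(monitor.observe())
for n in("scene","side"):
    p=optics.camera_params(n);print(n,p)
    im=optics.grab_frame(n);cv2.imwrite(f"pics/{n}0.png",im[:,:,::-1])
E
```

```text
pics
{'clock': 0.0, 'qpos': array([-1.22519475,  0.52202033, -0.03634224,  1.59995254,  0.02121578,
        1.02109577, -0.11283937]), 'qd': array([-1.81984177e-03,  1.16103958e-03,  2.39096581e-06, -1.07630396e-03,
        9.75325128e-04,  2.02754771e-03, -1.73336725e-03]), 'joint_efforts': array([ 6.29816532e-04, -9.27110767e+01,  1.98032632e+00, -3.69925082e+01,
        1.77948049e-02,  8.33922182e-03, -2.88080923e-05]), 'position': array([0.25235982, 0.57146457, 0.24474148]), 'tool_rot': array([-1.49518576,  1.56970586, -1.91101656]), 'force': array([ 1.13088478,  0.36871193, -0.12352164]), 'moment': array([0.03123285, 0.03602766, 0.04183565]), 'grip_width': 0.08535962717185952}
scene {'fx': 507.749306074751, 'fy': 507.749306074751, 'cx': 321.0421767773694, 'cy': 239.109042961342, 'origin': array([-0.13601752,  0.50235752,  0.45056997]), 'rotation': array([-2.01024208,  0.00841304, -2.15026899])}
side {'fx': 534.223581543535, 'fy': 534.223581543535, 'cx': 321.5096444495947, 'cy': 230.054826281031, 'origin': array([ 0.32054644, -0.99554367,  0.49898035]), 'rotation': array([-1.92748967, -0.02295985, -0.16839527])}
```

View pics/scene0.png

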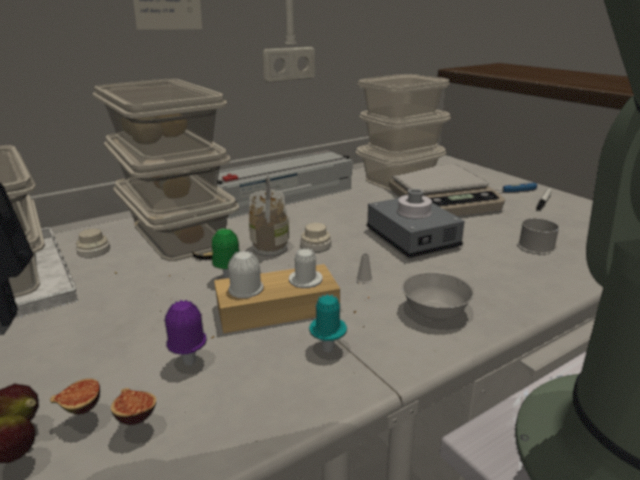

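View pics/side0.png

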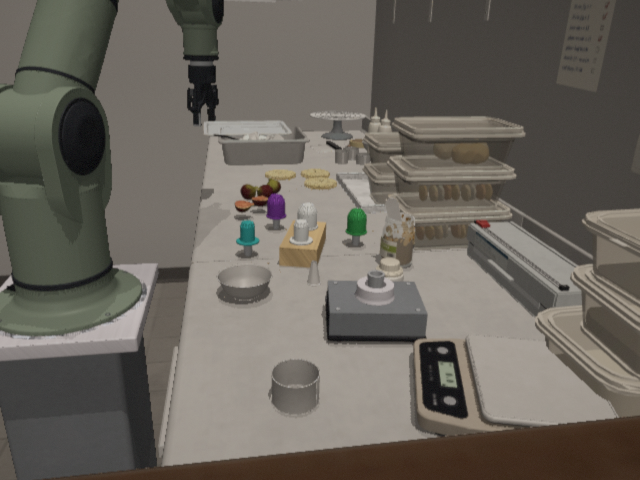

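The scene picture shows the wooden block at about (277,297), with the large reamer at (245,275) and the small one at (305,267). The juicer's sleeve is at (414,197). In the side picture they are at about (307,215), (301,232) and (376,280).

```bash
cat > h.py <<'E'
from workcell import monitor, optics, bot
import cv2,numpy as np
from scipy.spatial.transform import Rotation as Ro
from scipy.optimize import least_squares
def R(rpy): return Ro.from_euler('xyz',rpy).as_matrix()
def proj(p,X):
    c=(np.atleast_2d(X)-p['origin'])@R(p['rotation'])
    return np.c_[p['fx']*c[:,0]/c[:,2]+p['cx'],p['fy']*c[:,1]/c[:,2]+p['cy']]
def onz(p,uv,z):
    d=R(p['rotation'])@[(uv[0]-p['cx'])/p['fx'],(uv[1]-p['cy'])/p['fy'],1]
    return p['origin']+d*(z-p['origin'][2])/d[2]
def tri(obs):
    return least_squares(lambda X:np.concatenate([proj(p,X)[0]-uv for p,uv in obs]),[.5,.1,.1])
E
python3 - <<'E'
from h import *
S=optics.camera_params("scene");D=optics.camera_params("side")
for n,a,b in(("reamertop",(243,254),(308,205)),("small",(305,251),(301,221)),("sleeve",(414,193),(376,274))):
    r=tri([(S,a),(D,b)]);print(n,r.x.round(4),r.cost.round(2))
print(onz(S,(243,254),.105),onz(S,(414,193),.105),onz(D,(376,274),.105),onz(D,(308,205),.105))
a=cv2.imread("pics/scene0.png");b=cv2.imread("pics/side0.png")
f=lambda i,x,y,w,h:cv2.resize(i[y:y+h,x:x+w],(400,300),interpolation=cv2.INTER_CUBIC)
cv2.imwrite("pics/crop1.png",np.vstack([np.hstack([f(a,207,230,140,105),f(a,360,170,120,90)]),np.hstack([f(b,250,180,120,90),f(b,316,260,120,90)])]))
E
```

```text
reamertop [0.505  0.2276 0.1034] 0.13
small [0.4754 0.1357 0.0951] 0.03
sleeve [ 0.5658 -0.1748  0.1015] 0.26
[0.50276121 0.22866208 0.105     ] [ 0.55646991 -0.16664526  0.105     ] [ 0.56449355 -0.18049129  0.105     ] [0.5032518  0.21966856 0.105     ]
```

View pics/crop1.png

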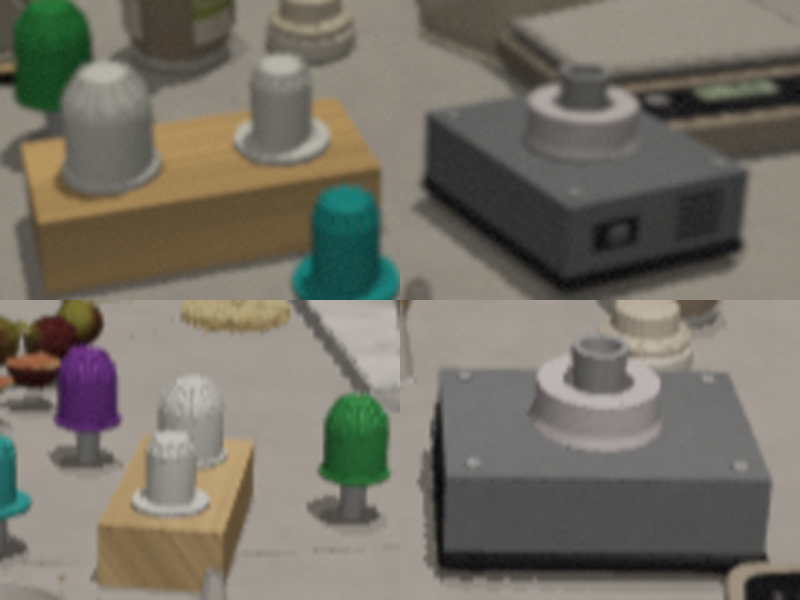

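The crops put the reamer's top at scene (245.5,255) and side (307,203.5). The sleeve rim is at scene (416,191) and side (376,273).

```bash
cat >> h.py <<'E'
def goto(target, jawyaw=None):
    s=monitor.observe();M=R(s['tool_rot'])
    d=M.T@(np.array(target)-s['position'])
    print('pos',s['position'].round(4),'t',s['clock'],'F',s['force'].round(1),'w',s['grip_width'].round(4))
    print('full-scale shift',(d/.03).round(3))
    # desired: x down, y = jaw dir
    if jawyaw is not None:
        for a in(jawyaw,jawyaw+np.pi):
            y=np.array([np.cos(a),np.sin(a),0]);x=np.array([0,0,-1.]);T=np.c_[x,y,np.cross(x,y)]
            print('rot',(np.degrees(Ro.from_matrix(M.T@T).as_rotvec())/6).round(3),'q7',s['qpos'][6].round(3))
E
python3 - <<'E'
from h import *
S=optics.camera_params("scene");D=optics.camera_params("side")
for n,a,b in(("reamertop",(245.5,255),(307,203.5)),("smalltop",(305.5,251),(301.5,221)),("sleeve",(415.8,191),(376,273)),("green",(225,230),(356.5,210)),("teal",(327,297),(247.5,221)),("noz",(365,253),(314,257))):
    r=tri([(S,a),(D,b)]);print(n,r.x.round(4),r.cost.round(2))
print(R(monitor.observe()['tool_rot']).round(3))
W=optics.camera_params("wrist");print(W,R(W['rotation']).round(2))
goto([.503,.224,.24],np.arctan2(.03,-.092)+0)
goto([.503,.224,.24],np.arctan2(-.03,.092)+np.pi/2)
E
```

```text
reamertop [0.5004 0.2261 0.1045] 0.76
smalltop [0.476  0.1346 0.0948] 0.01
sleeve [ 0.5646 -0.1783  0.1052] 0.2
green [0.6216 0.2069 0.0943] 0.4
teal [0.3562 0.1742 0.0854] 0.0
noz [0.4838 0.0113 0.0556] 2.89
[[-0.     0.404  0.915]
 [-0.001  0.915 -0.404]
 [-1.    -0.001  0.   ]]
{'fx': 366.29324619914155, 'fy': 366.29324619914155, 'cx': 321.32827115139014, 'cy': 236.3296017492669, 'origin': array([0.17898478, 0.60512241, 0.37172957]), 'rotation': array([2.82426793e+00, 2.61708507e-03, 1.15488000e+00])} [[ 0.4   0.87  0.28]
 [ 0.91 -0.38 -0.13]
 [-0.    0.31 -0.95]]Traceback (most recent call last):
  File "<stdin>", line 7, in <module>
  File "h.py", line 17, in goto
    print('pos',s['position'].round(4),'t',s['clock'],'F',s['force'].round(1),'w',s['grip_width'].round(4))
                                                                                  ^^^^^^^^^^^^^^^^^^^^^
AttributeError: 'float' object has no attribute 'round'
```

Request:
{"api": "arm_command", "payload": {"delta_pos": [[0, -0.55, 0.94], [0, -0.55, 0.94], [0, -0.55, 0.94], [0, -0.55, 0.94], [0, -0.55, 0.94], [0, -0.55, 0.94], [0, -0.55, 0.94], [0, -0.55, 0.94], [0, -0.55, 0.94], [0, -0.55, 0.94]], "rotation": [[0, 0, 0], [0, 0, 0], [0, 0, 0], [0, 0, 0], [0, 0, 0], [0, 0, 0], [0, 0, 0], [0, 0, 0], [0, 0, 0], [0, 0, 0]], "gripper": -1}}

```text
clock: 1.1
position: [0.4463, 0.2994, 0.2417]
tool_rot: [-2.039, 1.564, -2.447]
force: [0.7, 0.3, -0.4]
grip_width: 0.0853
```

```bash
sed -i "s/s\['grip_width'\].round(4)/round(s['grip_width'],4)/" h.py; python3 - <<'E'
from h import *
goto([.5,.225,.2],np.radians(75))
W=optics.camera_params("wrist");im=optics.grab_frame("wrist");cv2.imwrite("pics/w1.png",im[:,:,::-1]);np.save("w1.npy",np.r_[W['origin'],W['rotation']])
print(proj(W,[[.5,.226,.105],[.476,.135,.095],[.565,-.178,.105]]))
E
```

```text
pos [0.4463 0.2994 0.2417] t 1.1 F [ 0.7  0.3 -0.4] w 0.0853
full-scale shift [ 1.391 -1.56   2.629]
rot [-1.393 -0.031  0.052] q7 0.474
rot [28.607  0.078  0.047] q7 0.474
[[265.30120178 320.72355796]
 [159.70052961 328.54231101]
 [-65.06268171 510.53556563]]
```

View pics/w1.png

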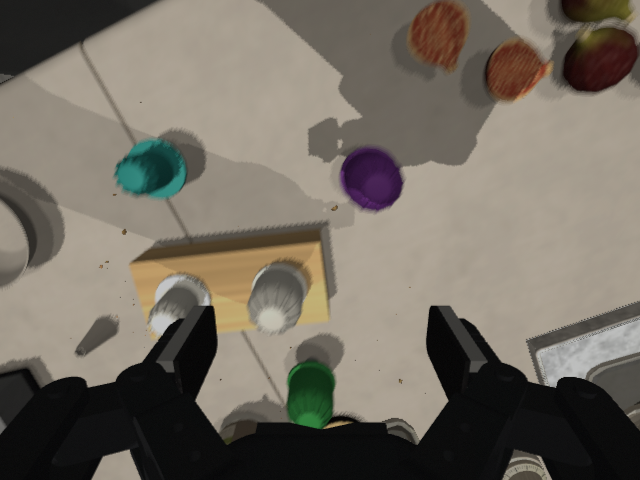

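The wrist picture shows the large reamer's top at (270,320), its flange round (281,284) and the small reamer's top at (166,322). The block's corners are near (131,263), (322,243) and (329,319).

```bash
python3 - <<'E'
from h import *
w=np.load("w1.npy");W=dict(optics.camera_params("wrist"));W['origin']=w[:3];W['rotation']=w[3:]
print('top',onz(W,(270,320),.105),'small',onz(W,(167,321),.095))
for c in((131,263),(322,243),(329,319)): print('corner',onz(W,c,.045))
S=optics.camera_params("scene");D=optics.camera_params("side")
r=tri([(S,(245.5,255)),(D,(307,203.5)),(W,(270,320))]);print(r.x,r.fun.round(1))
E
```

```text
top [0.50090692 0.22984187 0.105     ] small [0.47208268 0.14459981 0.095     ]
corner [0.42190409 0.11104808 0.045     ]
corner [0.47532658 0.28691134 0.045     ]
corner [0.55216057 0.26142685 0.045     ]
[0.50122133 0.22862353 0.10390325] [-2.   0.  -0.4  0.8 -1.   0.1]
```

Request:
{"api": "arm_command", "payload": {"delta_pos": [[0.3, -0.5, 0.9], [0.4, -0.5, 0.9], [0.5, -0.4, 0.8], [0, 0, 0]], "rotation": [[-0.5, 0, 0], [-0.5, 0, 0], [-0.4, 0, 0], [0, 0, 0]]}}

```text
clock: 1.55
position: [0.5099, 0.2232, 0.2044]
tool_rot: [-1.799, 1.563, -2.062]
force: [-1.1, -0.6, 0.1]
grip_width: 0.0851
```

```bash
python3 - <<'E'
from h import *
goto([.501,.229,.07],np.radians(74))
W=optics.camera_params("wrist");im=optics.grab_frame("wrist");cv2.imwrite("pics/w2.png",im[200:,120:520,::-1]);np.save("w2.npy",np.r_[W['origin'],W['rotation']])
print(proj(W,[[.501,.229,.105],[.501,.229,.05]])-[120,200])
E
```

```text
pos [0.5099 0.2232 0.2044] t 1.55 F [-1.1 -0.6  0.1] w 0.0851
full-scale shift [ 4.481  0.14  -0.33 ]
rot [ 0.156 -0.016  0.07 ] q7 0.791
rot [-2.9844e+01 -1.0900e-01 -2.5000e-02] q7 0.791
[[206.27803618  30.93030345]
 [206.00231572  10.31525604]]
```

View pics/w2.png

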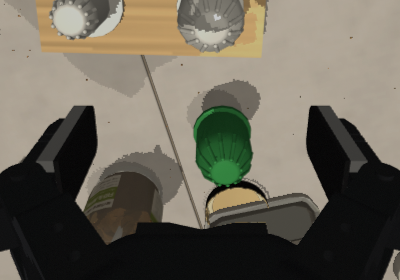

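The large reamer's flat top is at crop (213,35), which is full-frame (333,235). My predicted point was (326,231).

```bash
python3 - <<'E'
from h import *
w=np.load("w2.npy");W=dict(optics.camera_params("wrist"));W['origin']=w[:3];W['rotation']=w[3:]
t=onz(W,(333,235),.105);print('top',t)
goto([t[0],t[1],.07],np.radians(74))
E
```

```text
top [0.50479839 0.23251068 0.105     ]
pos [0.5091 0.2249 0.2052] t 1.6 F [-0.1  0.2  0.9] w 0.0854
full-scale shift [ 4.506  0.234 -0.196]
rot [ 0.157 -0.017  0.059] q7 0.789
rot [-2.9843e+01 -9.3000e-02 -2.7000e-02] q7 0.789
```

Request:
{"api": "arm_command", "payload": {"delta_pos": [[0.5, 0.2, -0.2], [1, 0, 0], [1, 0, 0], [0.7, 0, 0], [0, 0, 0]], "rotation": [[0.15, 0, 0.06], [0, 0, 0], [0, 0, 0], [0, 0, 0], [0, 0, 0]]}}

```text
clock: 2.1
position: [0.5026, 0.2377, 0.1081]
tool_rot: [1.907, 1.567, 1.629]
force: [0.2, -0.5, 1.3]
grip_width: 0.0855
```

```bash
python3 - <<'E'
from h import *
goto([.5035,.231,.071],np.radians(74))
im=optics.grab_frame("side");S=optics.grab_frame("scene")
f=lambda i,x,y,w,h:cv2.resize(i[y:y+h,x:x+w,::-1],(400,400),interpolation=cv2.INTER_CUBIC)
cv2.imwrite("pics/s3.png",np.hstack([f(im,250,140,120,120),f(S,190,190,130,130)]))
E
```

```text
pos [0.5026 0.2377 0.1081] t 2.1 F [ 0.2 -0.5  1.3] w 0.0855
full-scale shift [ 1.237 -0.212  0.093]
rot [ 0.008 -0.013 -0.037] q7 0.755
rot [-2.9992e+01  5.9000e-02 -2.1000e-02] q7 0.755
```

View pics/s3.png

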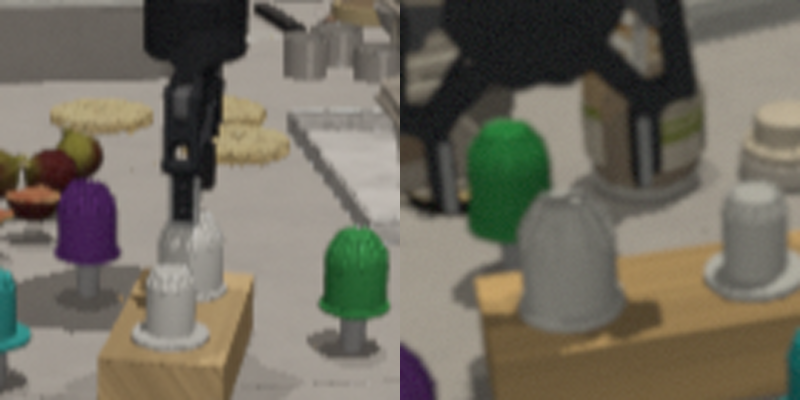

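The side crop shows the near finger coming down over the reamer's axis at about (185,200). The scene crop shows the jaws astride the reamer at (447,180) and (645,150), with the reamer at (570,260).

Request:
{"api": "arm_command", "payload": {"delta_pos": [[0.4, -0.21, 0.08], [0.5, 0, 0], [0.3, 0, 0], [0, 0, 0]], "rotation": [[0, 0, -0.03], [0, 0, 0], [0, 0, 0], [0, 0, 0]]}}

```text
clock: 2.6
position: [0.5059, 0.232, 0.0748]
tool_rot: [0.958, 1.563, 0.679]
force: [0.2, 0.1, -0.7]
grip_width: 0.0852
```

Request:
{"api": "arm_command", "payload": {"delta_pos": [[0, 0, 0], [0, 0, 0], [0, 0, 0], [0, 0, 0], [0, 0, 0], [0, 0, 0]], "rotation": [[0, 0, 0], [0, 0, 0], [0, 0, 0], [0, 0, 0], [0, 0, 0], [0, 0, 0]], "gripper": 0.6, "grip_force": 40}}

```text
clock: 3.2
position: [0.5062, 0.2321, 0.0758]
tool_rot: [0.944, 1.563, 0.665]
force: [0.1, -0.2, -2.4]
grip_width: 0.0469
```

```bash
python3 - <<'E'
from h import *
goto([.5035,.231,.20],np.radians(74))
E
```

```text
pos [0.5062 0.2321 0.0758] t 3.2 F [ 0.1 -0.2 -2.4] w 0.0469
full-scale shift [-4.142 -0.033 -0.058]
rot [ 0.001  0.046 -0.063] q7 0.762
rot [-29.999   0.099   0.072] q7 0.762
```

Request:
{"api": "arm_command", "payload": {"delta_pos": [[0, 0, 0], [0, 0, 0], [0, 0, 0], [0.15, 0, 0], [0.1, 0, -0.06], [0, 0, 0]], "rotation": [[0, 0, 0], [0, 0, 0], [0, 0, 0], [0, 0.05, -0.06], [0, 0, 0], [0, 0, 0]], "gripper": -0.4}}

```text
clock: 3.8
position: [0.5047, 0.2329, 0.0678]
tool_rot: [2.471, 1.57, 2.192]
force: [0.0, -0.3, -0.8]
grip_width: 0.06
```

Request:
{"api": "arm_command", "payload": {"delta_pos": [[0, 0, 0], [0, 0, 0], [0, 0, 0], [0, 0, 0], [0, 0, 0]], "rotation": [[0, 0, 0], [0, 0, 0], [0, 0, 0], [0, 0, 0], [0, 0, 0]], "gripper": 0.6, "grip_force": 50}}

```text
clock: 4.3
position: [0.5045, 0.2327, 0.068]
tool_rot: [-2.941, 1.57, 3.064]
force: [0.6, 0.1, -0.5]
grip_width: 0.0467
```

Request:
{"api": "arm_command", "payload": {"delta_pos": [[-0.4, 0, 0], [-0.8, 0, 0], [-0.9, 0, 0], [-1, 0, 0], [-1, 0, 0], [-1, 0, 0], [0, 0, 0]], "rotation": [[0, 0, 0], [0, 0, 0], [0, 0, 0], [0, 0, 0], [0, 0, 0], [0, 0, 0], [0, 0, 0]]}}

```text
clock: 5.0
position: [0.5037, 0.2321, 0.2307]
tool_rot: [-2.747, 1.569, -3.026]
force: [0.8, -0.8, -1.9]
grip_width: 0.0465
```

```bash
python3 - <<'E'
from h import *
goto([.5646,-.1783,.23],np.radians(74))
E
```

```text
pos [0.5037 0.2321 0.2307] t 5.0 F [ 0.8 -0.8 -1.9] w 0.0465
full-scale shift [  0.023 -12.593   5.721]
rot [ 0.001 -0.014  0.006] q7 0.763
rot [-2.9999e+01 -9.0000e-03 -2.2000e-02] q7 0.763
```

Request:
{"api": "arm_command", "payload": {"delta_pos": [[0, -0.5, 0.25], [0, -0.9, 0.41], [0, -1, 0.45], [0, -1, 0.45], [0, -1, 0.45], [0, -1, 0.45], [0, -1, 0.45], [0, -1, 0.45], [0, -1, 0.45], [0, -1, 0.45]], "rotation": [[0, 0, 0], [0, 0, 0], [0, 0, 0], [0, 0, 0], [0, 0, 0], [0, 0, 0], [0, 0, 0], [0, 0, 0], [0, 0, 0], [0, 0, 0]]}}

```text
clock: 6.0
position: [0.5475, -0.0805, 0.2314]
tool_rot: [2.628, 1.567, 2.358]
force: [-0.3, 0.2, -1.9]
grip_width: 0.0467
```

Request:
{"api": "arm_command", "payload": {"delta_pos": [[0, -0.5, 0.25], [0, 0, 0], [0, 0, 0]], "rotation": [[0, 0, 0], [0, 0, 0], [0, 0, 0]]}}

```text
clock: 6.3
position: [0.5495, -0.1027, 0.2309]
tool_rot: [3.08, 1.566, 2.803]
force: [-0.6, 1.2, -2.5]
grip_width: 0.0467
```

```bash
python3 - <<'E'
from h import *
goto([.5646,-.1783,.20],np.radians(74))
W=optics.camera_params("wrist");im=optics.grab_frame("wrist");cv2.imwrite("pics/w3.png",im[:,:,::-1]);np.save("w3.npy",np.r_[W['origin'],W['rotation']])
print(proj(W,[[.5646,-.1783,.105],[.5646,-.1783,.085]]))
E
```

```text
pos [ 0.5495 -0.1027  0.2309] t 6.3 F [-0.6  1.2 -2.5] w 0.0467
full-scale shift [ 1.024 -2.288  1.177]
rot [ 0.024 -0.046 -0.003] q7 1.423
rot [-2.9976e+01  4.0000e-03 -7.2000e-02] q7 1.423
[[229.42891594 278.35513101]
 [235.38075889 268.03140743]]
```

View pics/w3.png

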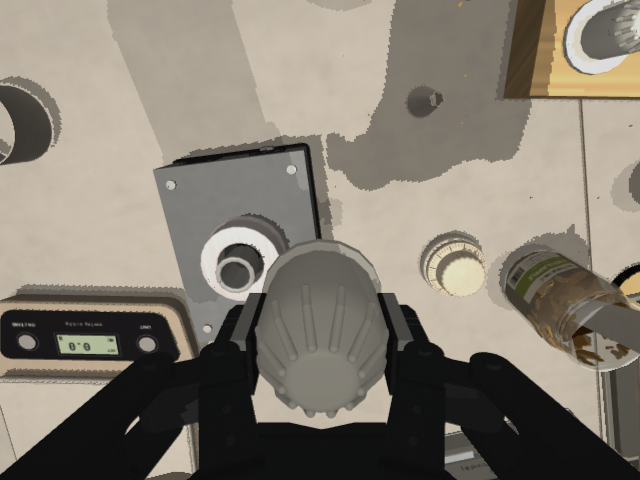

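The wrist picture shows the sleeve's rim at about (236,274), the nose ring centred at about (240,263) and the held reamer's flat top at about (320,380).

```bash
python3 - <<'E'
from h import *
w=np.load("w3.npy");W=dict(optics.camera_params("wrist"));W['origin']=w[:3];W['rotation']=w[3:]
print('rim',onz(W,(236,274),.105),'face',onz(W,(240,263),.085))
# refine: nose ring outer + sleeve by blobs
im=cv2.imread("pics/w3.png")[215:310,190:300]
g=cv2.cvtColor(im,cv2.COLOR_BGR2GRAY)
m=((g>190)*255).astype('uint8')
cs,_=cv2.findContours(m,cv2.RETR_EXTERNAL,cv2.CHAIN_APPROX_NONE)
c=max(cs,key=cv2.contourArea);print(cv2.fitEllipse(cv2.convexHull(c)), cv2.boundingRect(c))
cv2.imwrite("pics/w3c.png",cv2.resize(im,None,fx=5,fy=5,interpolation=cv2.INTER_CUBIC))
s=monitor.observe();p=s['position']
print('reamer top expect',proj(W,[p+[0,0,.037]]),'hdg',onz(W,(320,380),p[2]+.037)-p)
S=optics.camera_params("scene");D=optics.camera_params("side")
r=tri([(S,(415.8,191)),(D,(376,273)),(W,(236,274))]);print(r.x,r.fun.round(1))
E
```

```text
rim [ 0.5625864  -0.17230505  0.105     ] face [ 0.56149686 -0.17323387  0.085     ]
((49.30641174316406, 48.11775207519531), (72.32173156738281, 78.19955444335938), 104.39482879638672) (11, 12, 77, 74)
reamer top expect [[318.72830609 396.61244541]] hdg [-0.0056924   0.00202295  0.037     ]
[ 0.56340285 -0.17339206  0.1037665 ] [-1.7  0.9 -1.7 -0.  -0.6  0.7]
```

View pics/w3c.png

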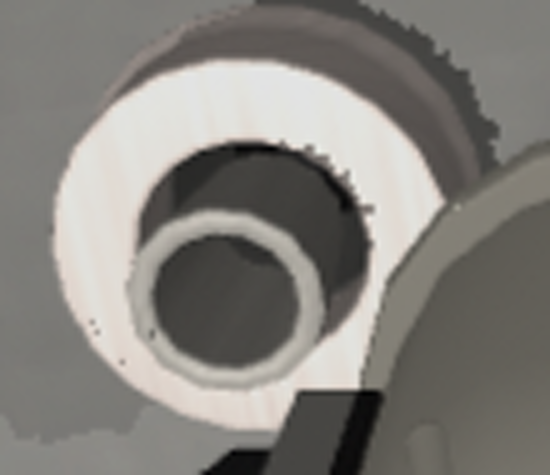

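```bash
python3 - <<'E'
from h import *
w=np.load("w3.npy");W=dict(optics.camera_params("wrist"));W['origin']=w[:3];W['rotation']=w[3:]
p=np.array([.5495,-.1027,.2309])
a=np.linspace(0,2*np.pi,200);c=np.c_[np.cos(a),np.sin(a),0*a]
for off in([0,0],[-.003,.001],[-.006,.002]):
    o=p+[off[0],off[1],-.023]
    f=np.vstack([proj(W,o+c*.027+[0,0,z]) for z in(0,.005)]);t=proj(W,o+c*.011+[0,0,.06])
    print(off,'flange x %.0f-%.0f top %.0f'%(f[:,0].min(),f[:,0].max(),f[:,1].min()),'flat x %.0f-%.0f y %.0f-%.0f'%(t[:,0].min(),t[:,0].max(),t[:,1].min(),t[:,1].max()))
im=cv2.imread("pics/w3.png")
D=optics.grab_frame("side");S=optics.grab_frame("scene")
cv2.imwrite("pics/side4.png",D[:,:,::-1]);cv2.imwrite("pics/scene4.png",S[:,:,::-1])
dc=optics.camera_params("side");sc=optics.camera_params("scene");p=monitor.observe()['position']
o=p-[0,0,.023]
print('side flange ctr',proj(dc,[o,p,o-[0,0,.034]]).round(1).tolist(),'scene',proj(sc,[o,p,o-[0,0,.034]]).round(1).tolist())
f=lambda i,u,v,s:cv2.resize(i[v-s:v+s,u-s:u+s,::-1],(400,400),interpolation=cv2.INTER_CUBIC)
cu=proj(dc,[o])[0].astype(int);cv=proj(sc,[o])[0].astype(int);print(cu,cv)
w=cv2.resize(im[230:430,220:420],(400,400),interpolation=cv2.INTER_CUBIC)
cv2.imwrite("pics/c4.png",np.hstack([f(D,*cu,40),w]))
cv2.imwrite("pics/c4s.png",f(S,*cv,40))
E
```

```text
[0, 0] flange x 259-380 top 246 flat x 282-355 y 366-425
[-0.003, 0.001] flange x 258-381 top 239 flat x 282-355 y 356-417
[-0.006, 0.002] flange x 258-381 top 232 flat x 282-356 y 347-409
side flange ctr [[360.0, 204.1], [360.6, 191.8], [359.1, 221.8]] scene [[393.8, 147.4], [394.5, 134.8], [392.8, 165.5]]
[360 204] [393 147]
```

View pics/c4.png

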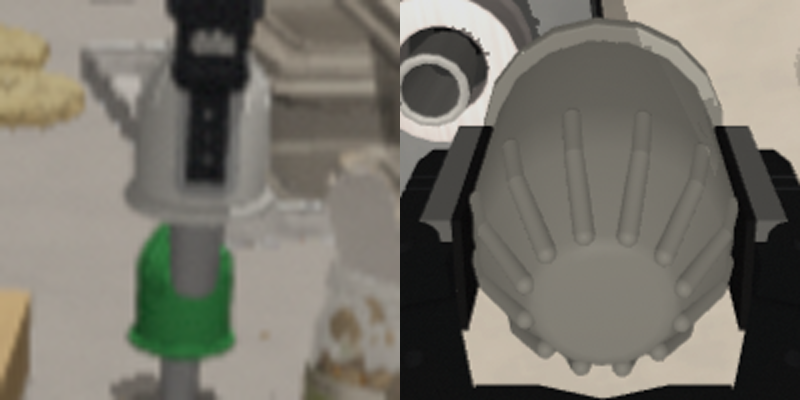

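The wrist crop puts the flange's near edge at row 239 and the flat top at about (320,381), so the reamer sits about 3.5 mm toward -z of the tool. The side crop has the shank centred at about (359.4,223), straight, and gives nearly the same TCP target, x = 0.566.

```bash
python3 - <<'E'
from h import *
goto([.566,-.174,.185],np.radians(74))
E
```

```text
pos [ 0.5498 -0.1018  0.231 ] t 6.45 F [ 0.2 -0.3 -2.9] w 0.0468
full-scale shift [ 1.529 -2.171  1.181]
rot [ 0.04  -0.042 -0.005] q7 1.423
rot [-2.996e+01  7.000e-03 -6.700e-02] q7 1.423
```

Request:
{"api": "arm_command", "payload": {"delta_pos": [[0.2, -0.7, 0.4], [0.4, -0.8, 0.4], [0.5, -0.65, 0.35], [0.3, 0, 0], [0, 0, 0]], "rotation": [[0.04, -0.04, 0], [0, 0, 0], [0, 0, 0], [0, 0, 0], [0, 0, 0]]}}

```text
clock: 6.95
position: [0.567, -0.1692, 0.1881]
tool_rot: [1.32, 1.568, 1.05]
force: [0.5, 0.1, -2.0]
grip_width: 0.0467
```

```bash
python3 - <<'E'
from h import *
goto([.566,-.174,.16],np.radians(74))
D=optics.grab_frame("side");S=optics.grab_frame("scene");W=optics.grab_frame("wrist")
cv2.imwrite("pics/w5.png",W[:,:,::-1])
f=lambda i,u,v,s:cv2.resize(i[v-s:v+s,u-s:u+s,::-1],(400,400),interpolation=cv2.INTER_CUBIC)
cv2.imwrite("pics/c5.png",np.hstack([f(D,376,250,40),f(S,412,175,40)]))
E
```

```text
pos [ 0.567  -0.1692  0.1881] t 6.95 F [ 0.5  0.1 -2. ] w 0.0467
full-scale shift [ 0.936 -0.167  0.011]
rot [ 0.084  0.007 -0.026] q7 1.553
rot [-2.9916e+01  4.1000e-02  1.0000e-02] q7 1.553
```

View pics/c5.png

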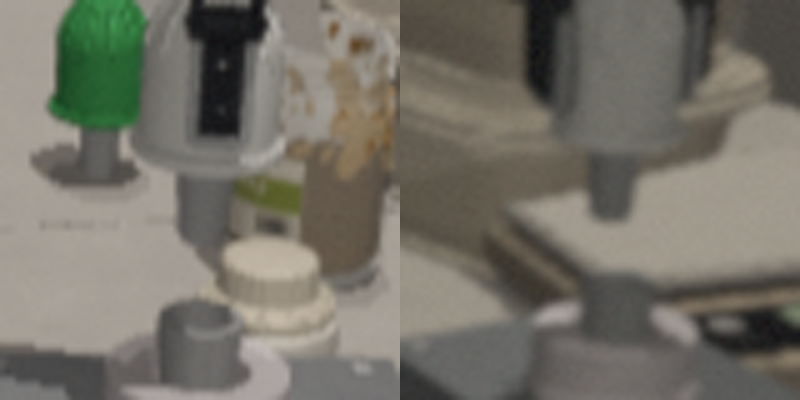

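The side crop has the shank at about (206,205) above the sleeve rim at (202,313). The scene crop has the shank at about (610,185) above the sleeve at (616,280).

```bash
python3 - <<'E'
from h import *
S=optics.camera_params("scene");D=optics.camera_params("side")
def cols(us,ud,z): # x,y from image columns at known height
    return least_squares(lambda q:[proj(S,[[q[0],q[1],z]])[0,0]-us,proj(D,[[q[0],q[1],z]])[0,0]-ud],[.56,-.17]).x
sh=cols(414,377.2,.1881-.023-.017);rim=cols(415.2,376.4,.105)
p=monitor.observe()['position'];print(sh,rim,'off',sh-p[:2],'target',p[:2]+rim-sh)
goto([.566,-.174,.16],np.radians(74))
# wrist: rim & reamer
W=optics.camera_params("wrist");print(proj(W,[[.5626,-.1727,.105]]))
E
```

```text
[ 0.56638754 -0.17175514] [ 0.56577427 -0.17841568] off [-0.0012687  -0.00257048] target [ 0.56704297 -0.17584519]
pos [ 0.5677 -0.1692  0.1897] t 7.1 F [-0.1  0.2 -1.9] w 0.0463
full-scale shift [ 0.991 -0.172 -0.013]
rot [ 0.088  0.029 -0.027] q7 1.554
rot [-29.912   0.042   0.045] q7 1.554
[[312.0853907  247.06577672]]
```

Request:
{"api": "arm_command", "payload": {"delta_pos": [[0.2, -0.2, 0], [0.4, 0, 0], [0.2, 0, 0], [0, 0, 0]], "rotation": [[0.08, 0.02, -0.03], [0, 0, 0], [0, 0, 0], [0, 0, 0]]}}

```text
clock: 7.5
position: [0.5665, -0.1737, 0.1651]
tool_rot: [0.017, 1.568, -0.26]
force: [-0.8, -0.4, -2.2]
grip_width: 0.0465
```

```bash
python3 - <<'E'
from h import *
goto([.5665,-.175,.135],np.radians(74))
E
```

```text
pos [ 0.5665 -0.1737  0.1651] t 7.5 F [-0.8 -0.4 -2.2] w 0.0465
full-scale shift [ 1.002 -0.043  0.008]
rot [ 0.023  0.025 -0.   ] q7 1.556
rot [-2.9977e+01  1.0000e-03  3.9000e-02] q7 1.556
```

Request:
{"api": "arm_command", "payload": {"delta_pos": [[0.2, -0.03, 0], [0.15, 0, 0], [0.15, 0, 0], [0, 0, 0]], "rotation": [[0, 0, 0], [0, 0, 0], [0, 0, 0], [0, 0, 0]]}}

```text
clock: 7.9
position: [0.5663, -0.1744, 0.1486]
tool_rot: [0.065, 1.569, -0.211]
force: [-0.2, 0.5, -2.7]
grip_width: 0.0465
```

Request:
{"api": "arm_command", "payload": {"delta_pos": [[0.15, 0, 0], [0.12, 0, 0], [0, 0, 0]], "rotation": [[0, 0, 0], [0, 0, 0], [0, 0, 0]]}}

```text
clock: 8.2
position: [0.5665, -0.175, 0.14]
tool_rot: [-0.11, 1.568, -0.387]
force: [-0.5, -0.7, -2.3]
grip_width: 0.0466
```

Request:
{"api": "arm_command", "payload": {"delta_pos": [[0.08, 0, 0], [0.06, 0, 0], [0, 0, 0]], "rotation": [[0, 0, 0], [0, 0, 0], [0, 0, 0]]}}

```text
clock: 8.5
position: [0.5666, -0.1754, 0.1357]
tool_rot: [-0.177, 1.567, -0.454]
force: [0.0, -1.9, -2.6]
grip_width: 0.0465
```

Request:
{"api": "arm_command", "payload": {"delta_pos": [[0.05, 0, 0], [0.04, 0, 0], [0, 0, 0]], "rotation": [[0, 0, 0], [0, 0, 0], [0, 0, 0]]}}

```text
clock: 8.8
position: [0.5667, -0.1756, 0.133]
tool_rot: [-0.2, 1.567, -0.478]
force: [0.1, -1.0, -2.8]
grip_width: 0.0469
```

Request:
{"api": "arm_command", "payload": {"delta_pos": [[0.04, 0, 0], [0.03, 0, 0], [0, 0, 0]], "rotation": [[0, 0, 0], [0, 0, 0], [0, 0, 0]]}}

```text
clock: 9.1
position: [0.5667, -0.1758, 0.131]
tool_rot: [-0.232, 1.567, -0.509]
force: [-1.0, -1.3, -1.3]
grip_width: 0.0464
```

```bash
python3 - <<'E'
from h import *
goto([.5665,-.175,.135],np.radians(74))
D=optics.grab_frame("side");S=optics.grab_frame("scene")
f=lambda i,u,v,s:cv2.resize(i[v-s:v+s,u-s:u+s,::-1],(400,400),interpolation=cv2.INTER_CUBIC)
cv2.imwrite("pics/c6.png",np.hstack([f(D,376,260,40),f(S,412,185,40)]))
E
```

```text
pos [ 0.5667 -0.1758  0.131 ] t 9.1 F [-1.  -1.3 -1.3] w 0.0464
full-scale shift [-0.135  0.023 -0.012]
rot [0.016 0.039 0.009] q7 1.561
rot [-2.9984e+01 -1.4000e-02  6.2000e-02] q7 1.561
```

View pics/c6.png

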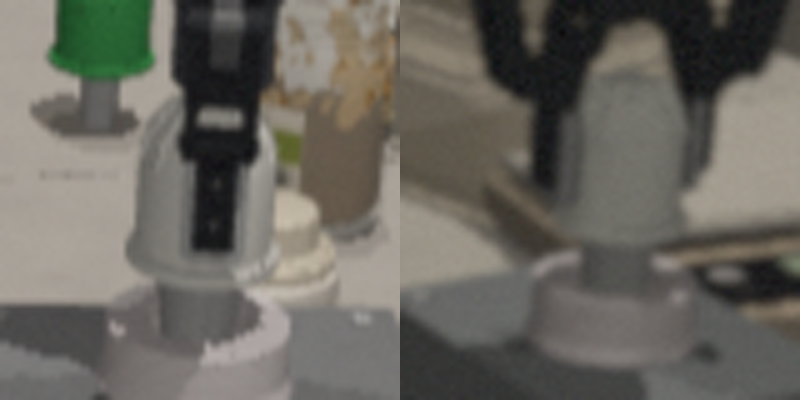

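Both crops show the shank inside the sleeve: side at (200,310), scene at (615,265). The flange is just above the rim and the contact is light, so I release.

Request:
{"api": "arm_command", "payload": {"delta_pos": [[0, 0, 0], [0, 0, 0], [0, 0, 0], [0, 0, 0], [0, 0, 0]], "rotation": [[0, 0, 0], [0, 0, 0], [0, 0, 0], [0, 0, 0], [0, 0, 0]], "gripper": -1}}

```text
clock: 9.7
position: [0.5672, -0.1747, 0.1311]
tool_rot: [0.045, 1.566, -0.232]
force: [0.4, 0.4, 0.7]
grip_width: 0.0855
```

Request:
{"api": "arm_command", "payload": {"delta_pos": [[-0.4, 0, 0], [-0.8, 0, 0], [-0.9, 0, 0], [-0.5, 0, 0], [0, 0, 0]], "rotation": [[0, 0, 0], [0, 0, 0], [0, 0, 0], [0, 0, 0], [0, 0, 0]]}}

```text
clock: 10.2
position: [0.5667, -0.1746, 0.2148]
tool_rot: [0.071, 1.566, -0.206]
force: [-0.2, 0.2, -0.2]
grip_width: 0.0852
```

```bash
python3 - <<'E'
from h import *
goto([.5665,-.175,.21],np.radians(74))
W=optics.camera_params("wrist");im=optics.grab_frame("wrist")
D=optics.grab_frame("side");S=optics.grab_frame("scene")
np.save("w7.npy",np.r_[W['origin'],W['rotation']])
f=lambda i,u,v,s:cv2.resize(i[v-s:v+s,u-s:u+s,::-1],(400,300) if 0 else (300,300),interpolation=cv2.INTER_CUBIC)
w=im[180:480,220:420,::-1]
cv2.imwrite("pics/c7.png",np.hstack([f(D,376,255,50),f(S,412,180,50),w]))
# also save for measuring
cv2.imwrite("pics/w7.png",im[:,:,::-1])
c=np.array([.563,-.174,.168]);print(proj(W,[c,c-[0,0,.06]])-[220,180])
E
```

```text
pos [ 0.5667 -0.1746  0.2148] t 10.2 F [-0.2  0.2 -0.2] w 0.0852
full-scale shift [ 0.161 -0.013 -0.004]
rot [ 0.022  0.044 -0.003] q7 1.552
rot [-2.9978e+01  5.0000e-03  6.9000e-02] q7 1.552
[[98.95742002 92.41001343]
 [99.61870919 55.80430407]]
```

View pics/c7.png

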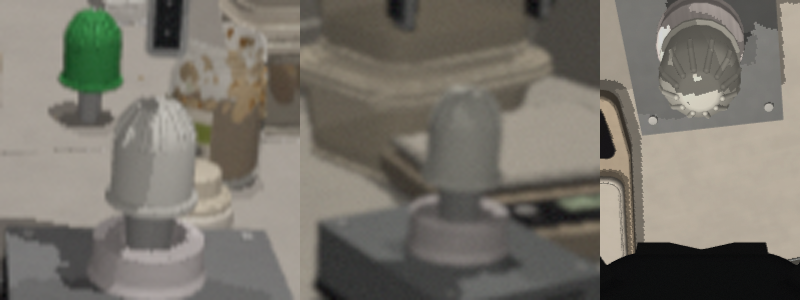

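The crops show the reamer standing upright in the sleeve, with its top at about (703,95) in the wrist panel. Now I close the jaws and align for the tap.

Request:
{"api": "arm_command", "payload": {"delta_pos": [[0, -0.02, -0.06], [0, 0, 0], [0, 0, 0], [0, 0, 0], [0, 0, 0], [0, 0, 0], [0.3, 0, 0], [0.2, 0, 0], [0, 0, 0]], "rotation": [[0, 0.04, 0], [0, 0, 0], [0, 0, 0], [0, 0, 0], [0, 0, 0], [0, 0, 0], [0, 0, 0], [0, 0, 0], [0, 0, 0]], "gripper": 1, "grip_force": 40}}

```text
clock: 11.25
position: [0.5622, -0.174, 0.1926]
tool_rot: [-3.101, 1.562, 2.906]
force: [0.3, 0.4, -0.7]
grip_width: 0.0001
```

```bash
python3 - <<'E'
from h import *
goto([.5648,-.175,.183],np.radians(74))
E
```

```text
pos [ 0.5622 -0.174   0.1926] t 11.25 F [ 0.3  0.4 -0.7] w 0.0001
full-scale shift [ 0.321 -0.008  0.096]
rot [ 0.025 -0.08   0.003] q7 1.555
rot [-2.9975e+01 -5.0000e-03 -1.2600e-01] q7 1.555
```

Request:
{"api": "arm_command", "payload": {"delta_pos": [[0.1, 0, 0.08], [0.1, 0, 0], [0.03, 0, 0], [0, 0, 0]], "rotation": [[0, -0.06, 0], [0, 0, 0], [0, 0, 0], [0, 0, 0]]}}

```text
clock: 11.65
position: [0.5646, -0.1747, 0.1848]
tool_rot: [-2.962, 1.569, 3.044]
force: [0.0, -1.2, -0.1]
grip_width: 0.0003
```

Request:
{"api": "arm_command", "payload": {"delta_pos": [[0.03, 0, 0], [0.03, 0, 0], [0.03, 0, 0]], "rotation": [[0, 0, 0], [0, 0, 0], [0, 0, 0]]}}

```text
clock: 11.95
position: [0.5648, -0.1747, 0.1823]
tool_rot: [-2.92, 1.569, 3.087]
force: [-0.6, 0.1, -0.4]
grip_width: -0.0
```

Request:
{"api": "arm_command", "payload": {"delta_pos": [[0.03, 0, 0], [0.03, 0, 0]], "rotation": [[0, 0, 0], [0, 0, 0]]}}

```text
clock: 12.15
position: [0.5652, -0.1749, 0.181]
tool_rot: [-2.287, 1.57, -2.564]
force: [-1.5, 0.4, 5.2]
grip_width: 0.0001
```

Request:
{"api": "arm_command", "payload": {"delta_pos": [[0.03, 0, 0], [0.03, 0, 0]], "rotation": [[0, 0, 0], [0, 0, 0]]}}

```text
clock: 12.35
position: [0.5653, -0.1749, 0.1796]
tool_rot: [-0.287, 1.57, -0.564]
force: [-1.7, 0.7, 5.6]
grip_width: 0.0003
```

Request:
{"api": "arm_command", "payload": {"delta_pos": [[0.03, 0, 0], [0.03, 0, 0]], "rotation": [[0, 0, 0], [0, 0, 0]]}}

```text
clock: 12.55
position: [0.5654, -0.1749, 0.1783]
tool_rot: [-0.022, 1.57, -0.298]
force: [-1.7, 0.9, 5.8]
grip_width: 0.0
```

Request:
{"api": "arm_command", "payload": {"delta_pos": [[0.03, 0, 0], [0.03, 0, 0], [0.03, 0, 0]], "rotation": [[0, 0, 0], [0, 0, 0], [0, 0, 0]]}}

```text
clock: 12.85
position: [0.5653, -0.1749, 0.1762]
tool_rot: [0.16, 1.57, -0.117]
force: [-1.8, 0.5, 4.6]
grip_width: -0.0
```

Request:
{"api": "arm_command", "payload": {"delta_pos": [[0.03, 0, 0], [0.03, 0, 0]], "rotation": [[0, 0, 0], [0, 0, 0]]}}

```text
clock: 13.05
position: [0.5653, -0.1749, 0.1748]
tool_rot: [0.196, 1.569, -0.081]
force: [-1.4, 0.4, 4.8]
grip_width: 0.0002
```

Request:
{"api": "arm_command", "payload": {"delta_pos": [[0.03, 0, 0], [0.03, 0, 0]], "rotation": [[0, 0, 0], [0, 0, 0]]}}

```text
clock: 13.25
position: [0.5654, -0.175, 0.1736]
tool_rot: [0.219, 1.569, -0.058]
force: [-2.4, 0.6, 7.7]
grip_width: 0.0004
```

Request:
{"api": "arm_command", "payload": {"delta_pos": [[0.03, 0, 0], [0.03, 0, 0]], "rotation": [[0, 0, 0], [0, 0, 0]]}}

```text
clock: 13.45
position: [0.5655, -0.175, 0.1725]
tool_rot: [0.248, 1.568, -0.029]
force: [-3.0, 0.4, 8.2]
grip_width: -0.0003
```

Request:
{"api": "arm_command", "payload": {"delta_pos": [[0.03, 0, 0], [0.03, 0, 0]], "rotation": [[0, 0, 0], [0, 0, 0]]}}

```text
clock: 13.65
position: [0.5655, -0.175, 0.1714]
tool_rot: [0.267, 1.568, -0.01]
force: [-3.3, 0.6, 8.3]
grip_width: -0.0002
```

Request:
{"api": "arm_command", "payload": {"delta_pos": [[0.03, 0, 0]], "rotation": [[0, 0, 0]]}}

```text
clock: 13.75
position: [0.5655, -0.175, 0.1709]
tool_rot: [0.28, 1.568, 0.003]
force: [-3.5, 1.0, 8.1]
grip_width: -0.0001
```

Request:
{"api": "arm_command", "payload": {"delta_pos": [[0.03, 0, 0]], "rotation": [[0, 0, 0]]}}

```text
clock: 13.85
position: [0.5655, -0.175, 0.1703]
tool_rot: [0.29, 1.568, 0.013]
force: [-2.3, 0.7, 7.1]
grip_width: -0.0001
```

Request:
{"api": "arm_command", "payload": {"delta_pos": [[0.03, 0, 0]], "rotation": [[0, 0, 0]]}}

```text
clock: 13.95
position: [0.5657, -0.175, 0.1701]
tool_rot: [0.282, 1.567, 0.005]
force: [-5.0, 1.2, 18.0]
grip_width: 0.0001
```

Request:
{"api": "arm_command", "payload": {"delta_pos": [[0.03, 0, 0]], "rotation": [[0, 0, 0]]}}

```text
clock: 14.05
position: [0.5659, -0.1751, 0.1701]
tool_rot: [0.264, 1.566, -0.014]
force: [-6.5, 1.9, 18.0]
grip_width: 0.0002
```

Request:
{"api": "arm_command", "payload": {"delta_pos": [[0.03, 0, 0]], "rotation": [[0, 0, 0]]}}

```text
clock: 14.15
position: [0.566, -0.1752, 0.1701]
tool_rot: [0.26, 1.566, -0.018]
force: [-5.8, 2.1, 18.0]
grip_width: -0.0003
```

Request:
{"api": "arm_command", "payload": {"delta_pos": [[0.03, 0, 0]], "rotation": [[0, 0, 0]]}}

```text
clock: 14.25
position: [0.566, -0.1752, 0.1702]
tool_rot: [0.277, 1.565, -0.001]
force: [-6.3, 2.8, 16.7]
grip_width: 0.0
```

The stop is felt: the force jumped from 8 N to 18 N with no further movement, after about 11 mm of drive, the last 4 mm of it at about 3 N more (the pin). Now I retreat and check.

Request:
{"api": "arm_command", "payload": {"delta_pos": [[-0.2, 0, 0], [-0.6, 0, 0], [-1, 0, 0], [-1, 0, 0], [-0.6, 0, 0], [0, 0, 0], [0, 0, 0]], "rotation": [[0, 0, 0], [0, 0, 0], [0, 0, 0], [0, 0, 0], [0, 0, 0], [0, 0, 0], [0, 0, 0]]}}

```text
clock: 14.95
position: [0.5648, -0.1751, 0.2762]
tool_rot: [0.308, 1.566, 0.03]
force: [0.6, -0.2, -1.0]
grip_width: 0.0004
```

```bash
python3 - <<'E'
from h import *
s=monitor.observe();print(s['position'],s['force'],s['clock'])
D=optics.grab_frame("side");S=optics.grab_frame("scene")
f=lambda i,u,v,w,h:cv2.resize(i[v-h:v+h,u-w:u+w,::-1],(400,400),interpolation=cv2.INTER_CUBIC)
cv2.imwrite("pics/c8.png",np.hstack([f(D,340,240,100,100),f(S,345,240,130,130)]))
E
```

```text
[ 0.56484577 -0.17511487  0.27622517] [ 0.55123631 -0.21440738 -1.03926168] 14.95
```

```bash
python3 - <<'E'
from h import *
c=np.array([.565,-.176,0]);a=np.linspace(0,6.28,100);C=np.c_[np.cos(a),np.sin(a),0*a]
for n in("side","scene"):
    p=optics.camera_params(n);im=optics.grab_frame(n)[:,:,::-1];o=cv2.imread(f"pics/{n}0.png")
    d=(cv2.absdiff(im,o).max(2)>40).astype('uint8');d=cv2.morphologyEx(d,cv2.MORPH_OPEN,np.ones((3,3)))
    k,l,st,ce=cv2.connectedComponentsWithStats(d)
    print(n,[(r[:5].tolist()) for r in st[1:] if r[4]>25])
    m=np.vstack([proj(p,c+[0,0,.096]+C*.027),proj(p,c+[0,0,.156]+C*.011)]);print(' model box',m.min(0).round(),m.max(0).round())
E
```

```text
side [[95, 0, 13, 5, 47], [96, 0, 31, 90, 472], [166, 0, 58, 125, 3987], [358, 0, 18, 70, 954], [377, 60, 9, 4, 29], [409, 60, 11, 10, 69], [376, 64, 6, 5, 27], [16, 75, 55, 30, 439], [363, 76, 50, 108, 2523], [0, 86, 10, 6, 34], [0, 100, 57, 79, 2843], [96, 100, 16, 106, 528], [82, 111, 19, 60, 472], [59, 112, 17, 61, 634], [201, 189, 13, 10, 102], [309, 221, 8, 6, 36], [375, 244, 16, 24, 182], [363, 259, 4, 17, 58], [189, 260, 36, 28, 674], [137, 270, 9, 9, 49], [148, 270, 6, 8, 29], [269, 272, 87, 33, 1626], [228, 277, 30, 10, 232], [368, 277, 16, 6, 80], [359, 278, 6, 8, 39]]
 model box [360. 243.] [391. 284.]
scene [[605, 0, 35, 77, 1507], [393, 9, 57, 100, 3279], [442, 58, 15, 11, 93], [411, 164, 13, 7, 70], [405, 176, 8, 10, 59], [422, 181, 5, 8, 32], [0, 183, 9, 19, 114], [622, 191, 6, 10, 37], [401, 197, 12, 9, 55], [0, 203, 33, 132, 2387], [334, 251, 124, 144, 7191], [228, 252, 24, 17, 238], [586, 268, 17, 33, 273], [226, 271, 36, 29, 593], [390, 391, 7, 9, 53], [447, 409, 74, 71, 2673]]
 model box [401. 165.] [428. 200.]
```

```bash
python3 - <<'E'
from h import *
print(bot.job_done(), monitor.observe()['clock'])
E
```

```text
the job is handed in; nothing more can be done
the job is handed in; nothing more can be done
```

I fitted the larger white reamer to the juicer and handed the job in at about 15 s of the 48 s allowed. I took it from the block, set its shank in the drive sleeve, let go, and pressed it down slowly with the closed fingertips.

- **Drive and lock:** It went down about 11.4 mm at 5–6 N. Over the last 4 mm or so the force rose to about 8 N, which fits the lock pin. It then stopped dead at 17–18 N, well under the 30 N limit, with no movement over the last three rows. The lock itself is only felt through these forces; it cannot be seen.
- **After retreat:** The gripper is clear and touching nothing, about 10 cm above the reamer. In both the side and scene cameras the changed area over the nose matches an upright reamer with its flange underside about 11 mm above the nose face.
- **Not confirmed by eye:** My last picture was refused because the 12-picture limit was reached, so that final check is by image difference only. It also shows changes near the nozzle, the bowl and the block. I took these to be the arm's shadow and the removed reamer, since the arm never came near those bystanders.
- **Disagreement:** The wrist camera and the fixed cameras differed by 3 to 6 mm on where the sleeve is, so I aimed between them. The shank went in with only light side force.

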